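# Load the container wagons on a model-railway stall

### The job

Load the two model container wagons for the display. Put the two short box containers (the plain one and the one with roof hatches) end to end on the floor of the long well wagon, either one at either end, then set the long container on top of the pair, squarely over the middle of the wagon; the tank container goes squarely on the middle of the short flat wagon. Leave everything seated level and released, and do not shift the locomotive or the bottle.

Things in the scene. Friction and masses are not known exactly. Their poses are not given: they have to be found in the camera images.
- box20: Short (20-foot, 1:64) brown ribbed box container with a ribbed roof, 94.5 long x 38 wide x 40 high, about 55 g, standing upright on the table, rigid flat sides. Origin: centre of its underside; x along its length, y across, z up. Either end may lead (yaw or yaw + pi).
- bulk20: Short (20-foot) brown ribbed bulk container like box20 but with three round hatches in a smooth roof (flush, nothing stands above 40), 94.5 x 38 x 40 high, about 60 g, on the table. Origin: centre of its underside; x along its length, y across, z up. Either end may lead (yaw or yaw + pi).
- tank20: Short (20-foot) tank container: aluminium tank, 33 diameter, lying in an open brown frame of 3 mm bars, frame 94.5 long x 38 wide x 40 high, about 60 g, on the table. Across the width the fingers meet the long top bars (37 to 40 high) and bottom bars; nothing stands above 40. Origin: centre of its underside; x along its length, y across, z up. Either end may lead (yaw or yaw + pi).
- box40: Long (40-foot) brown ribbed box container, 190.5 long x 38 wide x 40 high, about 100 g, on the table. Origin: centre of its underside; x along its length, y across, z up. Either end may lead (yaw or yaw + pi).
- well_wagon: Long grey well wagon on a board 330 x 70, fixed. Origin: centre of the board's underside; x along, z up; ends alike. Well floor flat, 27 above origin, inside 202 x 43, centred. Its walls rise 7 straight, then flare out 4 at 45 deg; top 38 above origin: keep fingertips above (hold the boxes' upper half). End platforms 41 high. Short boxes centred at x = +50 and -50 fit; their roofs are then at 67.
- flat_wagon: Short two-axle flat wagon with a plank deck on a display board 190 x 70, fixed. Origin: centre of the board's underside, on the table; x along the wagon, y across, z up; ends alike. Deck flat, 118 long x 42 wide, centred, 40 above the origin; small flush steel pads show where the corners of a centred short container stand.
- loco: Bystander: red model locomotive, 205 long x 44 wide x 70 high, standing loose on the table beyond the wagons. Origin: centre of its underside; x along its length.
- bottle: Bystander: green drinks bottle, 62 diameter x 170 high, standing loose on the table. Origin: centre of its underside.
- stock_tray: Bystander: open cardboard tray with two wagons lying in it, 250 x 150, 45 high with its contents, fixed to the table. Origin: centre of its underside; x along its length.
There are look-alikes about, which are no part of the job. Leave any pink or turquoise look-alike of the box40 alone.

How it is judged:
By the outcome, as a careful person would: the job done as asked, in the order asked, and still so for the second after the job is handed in, with the robot touching nothing.
It also fails if it takes over 104 s, if anything falls off the work surface, if the arm or the gripper's body presses on something with over 40 N, if the wrist force passes 120 N, or if a joint passes its speed limit or range.

### The arm

A 7-joint arm with a two-finger parallel gripper is mounted at the origin on the work surface. World frame = base frame: x ahead of the robot, y to its left, z up, the work surface at z = 0. Lengths are in m, angles in rad, forces in N, time in s.
With the tool pointing down it reaches from about 0.425 to 1.025 m from the base axis. Payload 3.6 kg.
Tool frame: the origin (TCP) lies midway between the tips of the shut fingers; the grasp point (between the pads) lies 19 mm behind it; z points along the fingers, y is the line along which they close (so a half turn about z gives the same grasp; the last joint's range is limited). The gripper opens to 85 mm and grips with 20 to 120 N. Pads are 22 mm wide; open, the fingers measure 114 mm over their backs; the gripper's body (76 mm by 85 mm) begins 54 mm behind the grasp point. The pads swing forward as they close: fully open they stand 13 mm farther back than shut.
Start: joints at [1.012, 0.591, 0.048, 1.609, -0.033, 0.943, -0.034], TCP at [0.325, -0.648, 0.204] pointing down, gripper open.
Joint ranges: [-2.69, 2.69], [-0.47, 2.24], [-1.27, 1.36], [0.19, 2.51], [-1.53, 4.68], [0.08, 2.07], [-3.09, 3.09]. Speed limits (rad/s): [2.57, 2.57, 3.14, 3.14, 3.14, 3.14, 3.14].

### API

Orientations are given as a unit quaternion [w, x, y, z].
In Python, from station import ctrl gives the robot as it stands. The module is installed in compiled form; this text tells all that it offers.
- The arm moves only by the shell command python3 -m creep 'ROWS' [FORCE]. ROWS is a JSON object of lists of equal length, an entry for each row: "delta_pos": the shift along the tool's x, y, z in units of 40 mm (1.0 is 40 mm), a list of three; "twist": the turn, a rotation vector about the tool's x, y, z in units of 6 degrees (1.0 is 6 degrees), a list of three; "hand": the finger opening in mm, from 0 to 85.4. A call has 1 to 5 rows; each row shifts and turns the commanded pose from where the row before left it, along the tool's axes as they then stand; what a row does not reach is not made up. A row lasts 1/12 s, in which the tool goes at most 41.7 mm and 7.16 degrees, less where a joint would pass 70% of its speed; a pose out of reach is approached as far as the arm can. A call is refused whole if a number of a shift passes 1 or a number of a turn 1, either way. A call with a gripper value outside its range is refused whole. The fingers move at their own pace and stop on an object; FORCE is the grip in N (left out, the last holds). Time passes only in rows, so rows that do not move let the fingers close. It gives the time, the measured TCP pose, the force, the opening and the grip force at its end, in the units of the state.
- ctrl.get_obs(): the state, without advancing time (a new reading comes with each control period).
- ctrl.camera(name): name is "side" or "top"; returns (picture, depth): 384x512x3 uint8, blue, green, red; 384x512 float32, m along the optical axis (not along the pixel's ray), 0 where there is no reading.
- ctrl.calibration(name): a dict with "camera_matrix" (3x3 intrinsics, pixels), "dist_coeffs" ([k1, k2, p1, p2, k3] as OpenCV has them; the pictures are not rectified), "position" and "attitude" of the camera in the world. Camera axes: x right, y down, z forward; pixel columns grow to the right and rows downward; lengths in m; the calibration is good to about 2 mm. A picture is of the moment at which its call begins. calibration takes no time and is no camera call.
- ctrl.hand_in(): hands the job in; it is judged then, once.
The state is a dict: "t": time; "qpos": joint angles; "joint_velocities": joint speeds; "tau": joint torques, N m; "tool_pos": TCP position; "tcp_rot": TCP orientation; "wrist_force": force on the tool from outside, world axes, zero at the start; "moment": the same for the moment, N m; "width": opening from 0.0 (shut) to 1.0 (fully open); "gripper_force": force on a finger pad.
Only numpy, scipy, OpenCV 4.12 (cv2) and the standard library are available. Lean on these libraries where they do the work, as an engineer would, in place of code of your own. Each camera call takes 0.05 s, during which the arm holds its last target. There are 200 camera calls.

## Working session

There is one attempt and no reset: what is moved stays moved. The work goes in short steps, Python scripts to look and compute and a shell command to move; the robot and the scene stay as the last step left them, time stands still between calls to the robot, and variables do not carry over. Pictures are saved under pics/ and viewed, at most 14 in all, crops included, and the job is handed in when it is done.

```bash
mkdir -p pics; ls
python3 - <<'E'
from station import ctrl
import cv2,numpy as np
for n in("top","side"):
    p,d=ctrl.camera(n); cv2.imwrite(f"pics/{n}0.png",p); np.save(f"{n}0_d.npy",d)
    c=ctrl.calibration(n); print(n,c)
    cv2.imwrite(f"pics/{n}0b.png",cv2.resize(p,(800,600)))
print(ctrl.get_obs())
E
```

```text
pics
top {'camera_matrix': array([[468.35845567,   0.        , 251.97949023],
       [  0.        , 468.35845567, 192.7413249 ],
       [  0.        ,   0.        ,   1.        ]]), 'dist_coeffs': array([0.00142709, 0.        , 0.        , 0.        , 0.        ]), 'position': array([0.16909822, 0.02484308, 1.67689834]), 'attitude': array([-0.07760221,  0.72711448, -0.67830837,  0.07197344])}
side {'camera_matrix': array([[444.81776176,   0.        , 252.6959683 ],
       [  0.        , 444.81776176, 185.27234055],
       [  0.        ,   0.        ,   1.        ]]), 'dist_coeffs': array([-0.17225971,  0.        ,  0.        ,  0.        ,  0.        ]), 'position': array([0.03510304, 1.29649495, 0.96617187]), 'attitude': array([ 0.08402463, -0.16981319,  0.86736215, -0.4602024 ])}
{'t': 0.1, 'qpos': array([ 1.01247302,  0.59205142,  0.0482709 ,  1.60967912, -0.03331693,
        0.94269976, -0.0336783 ]), 'joint_velocities': array([-1.36473039e-03, -2.28668061e-03,  1.11290622e-03, -5.22656931e-03,
        4.07021894e-05, -5.15423531e-04,  1.79217485e-04]), 'tau': array([ 5.51049059e-03, -5.49994540e+01,  1.55330647e+00, -1.98823678e+01,
        9.66730557e-03,  3.78644661e-03,  1.16568259e-06]), 'tool_pos': array([ 0.32466625, -0.64735342,  0.20304267]), 'tcp_rot': array([-9.79048041e-04,  9.73099417e-01,  2.30383356e-01, -2.74346705e-04]), 'wrist_force': array([-0.45549586, -0.07966795, -0.05828577]), 'moment': array([ 0.02219738,  0.00349464, -0.02557856]), 'gripper_force': 0.0, 'width': 0.9974613488962087}
```

View pics/top0b.png

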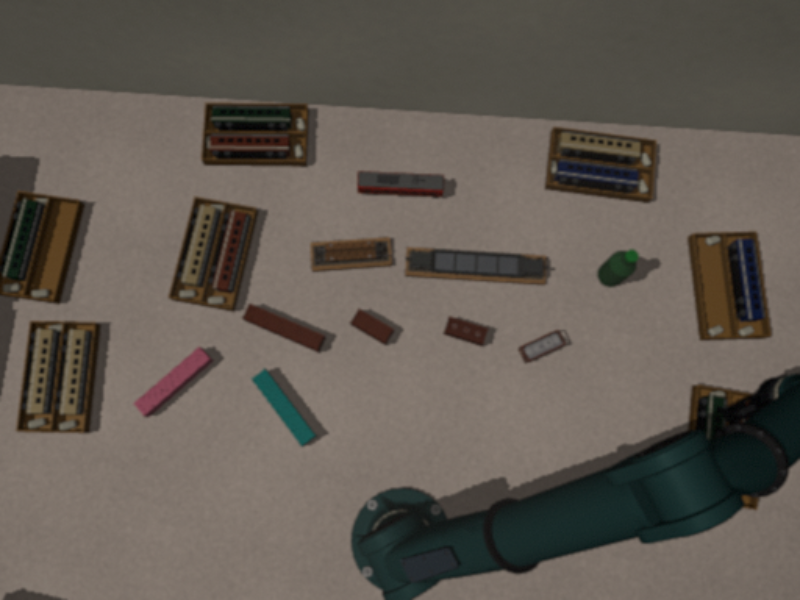

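View pics/side0b.png

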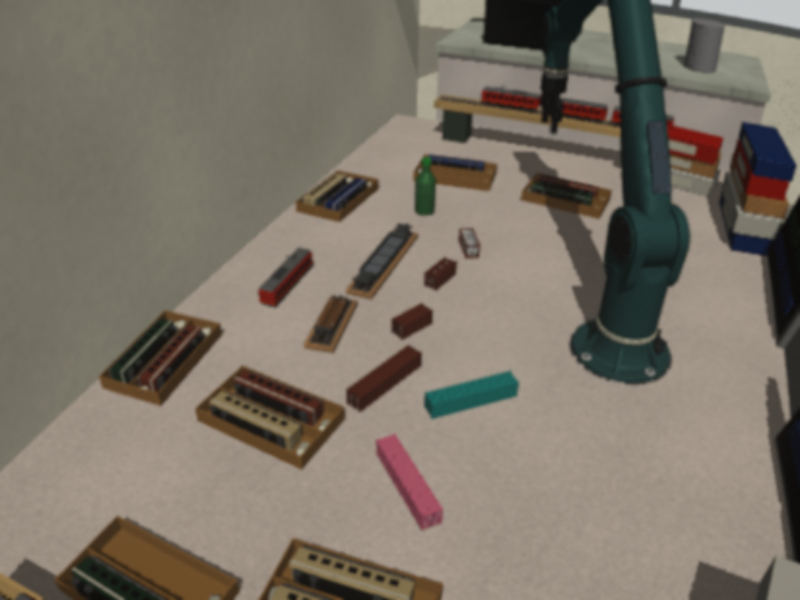

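The top view (800×600 px) shows these candidates:
- **box40:** brown, at (285,328). The pink (173,382) and turquoise (284,408) boxes are the look-alikes to leave alone.
- **Short containers:** plain box20 at (374,326), hatched bulk20 at (467,330) and tank20 at (545,346).
- **Wagons and bystanders:** flat wagon (352,253), well wagon (477,264), loco (401,184) and bottle (617,267).

Next I'll enlarge that area to confirm and measure.

```bash
cat > h.py <<'E'
from station import ctrl
import cv2,numpy as np
from scipy.spatial.transform import Rotation as R
def cal(n):
    c=ctrl.calibration(n); q=np.array(c["attitude"]); return c["camera_matrix"],c["dist_coeffs"],np.array(c["position"]),R.from_quat(q[[1,2,3,0]]).as_matrix()
def rays(n,px):
    K,D,p,Rm=cal(n); u=cv2.undistortPoints(np.float64(px).reshape(-1,1,2),K,D)[:,0]
    return p,np.c_[u,np.ones(len(u))]@Rm.T
def plane(n,px,z):
    p,r=rays(n,px); return p+r*((z-p[2])/r[:,2])[:,None]
def cloud(n,d):
    v,u=np.mgrid[:384,:512]; p,r=rays(n,np.c_[u.ravel(),v.ravel()]); return (p+r*d.reshape(-1,1)).reshape(384,512,3)
def proj(n,P):
    K,D,p,Rm=cal(n); return cv2.projectPoints(np.float64(P).reshape(-1,1,3),cv2.Rodrigues(Rm.T)[0],-Rm.T@p,K,D)[0][:,0]
E
python3 - <<'E'
from h import *
p=cv2.imread("pics/top0.png"); d=np.load("top0_d.npy"); W=cloud("top",d)
cv2.imwrite("pics/crop1.png",cv2.resize(p[140:240,150:375],(800,356),interpolation=cv2.INTER_CUBIC))
print("table z",[W[v,u].round(4) for u,v in((260,260),(170,230),(300,230),(240,185))])
for n,(x,y),zl in [("box40",(285,328),.02),("box20",(374,326),.02),("bulk20",(467,330),.02),("tank20",(545,346),.02),("flat",(352,253),.02),("well",(477,264),.015),("flatb",(352,253),.004),("wellb",(477,264),.004)]:
    x*=.64;y*=.64
    m=(W[...,2]>zl)&(d>0); k,l=cv2.connectedComponents(m.astype(np.uint8)); L=l[int(y),int(x)]
    P=W[l==L]; z=P[:,2]; r=cv2.minAreaRect(np.float32(P[:,:2]*1000)); print(n,L,len(P),np.percentile(z,[5,50,95]).round(4),np.round(r[0],1),np.round(r[1],1),round(r[2],1), P[:,:2].mean(0).round(4), p[l==L].mean(0).round())
E
```

```text
table z [array([0.2872, 0.0056, 0.002 ]), array([ 0.3725,  0.3369, -0.0056]), array([ 0.4037, -0.1307,  0.0042]), array([0.5542, 0.0967, 0.0044])]
box40 76 578 [0.0308 0.0382 0.0452] [446.5 300.2] [191.9  38.9] 70.5 [0.4456 0.2996] [30. 37. 64.]
box20 77 296 [0.0306 0.0387 0.045 ] [462.2  98.8] [93.4 38.5] 62.9 [0.4618 0.0984] [31. 39. 64.]
bulk20 78 298 [0.0298 0.0386 0.0454] [ 467.3 -115.6] [94.3 39.5] 76.2 [ 0.4666 -0.115 ] [32. 39. 61.]
tank20 80 277 [0.0261 0.0365 0.0441] [ 444.7 -289.4] [38.  94.6] 28.4 [ 0.4445 -0.2899] [80. 83. 91.]
flat 25 446 [0.0226 0.0385 0.0455] [640.  158.3] [ 53.4 168. ] 8.7 [0.6352 0.1605] [35. 49. 67.]
well 21 1416 [0.0163 0.0288 0.0428] [ 625.8 -133.1] [ 71.  331.6] 0.2 [ 0.6253 -0.1325] [52. 56. 60.]
flatb 2279 979 [0.0082 0.0193 0.044 ] [635.1 160.2] [ 81.3 203.7] 4.7 [0.6313 0.1617] [43. 57. 73.]
wellb 2428 1757 [0.0081 0.0261 0.0421] [ 624.8 -136.1] [103.5 348.5] 2.9 [ 0.6225 -0.1313] [54. 60. 66.]
```

View pics/crop1.png

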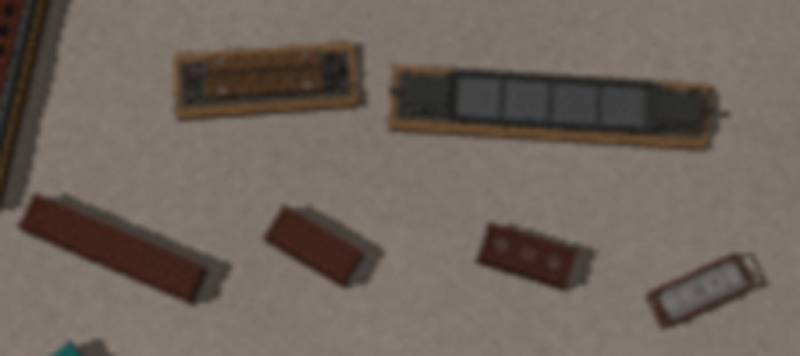

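The enlarged crop confirms them. box40 is the long brown one at crop (115,248), box20 the plain short one at (315,245), bulk20 the one with three hatches at (528,255), and tank20 at (705,290). The wagons are at (268,80) and (552,107). I'll refine the wagon poses by colour.

```bash
cat > wag.py <<'E'
from h import *
def wagons(p,d,s=6):
    W=cloud("top",d); out={}
    B=cv2.resize(p,None,fx=s,fy=s,interpolation=cv2.INTER_CUBIC); H=cv2.cvtColor(B,cv2.COLOR_BGR2HSV)
    for n,(u0,v0,u1,v1),L in [("flat",(195,148,254,178),190),("well",(256,154,356,186),330)]:
        b=B[v0*s:v1*s,u0*s:u1*s]; S=H[v0*s:v1*s,u0*s:u1*s,1]
        t,m=cv2.threshold(S,0,255,cv2.THRESH_OTSU)
        c=max(cv2.findContours(m,cv2.RETR_EXTERNAL,2)[0],key=cv2.contourArea); hull=cv2.convexHull(c)[:,0]
        px=(hull+.5)/s-.5+[u0,v0]
        for z in (.0,.01,.012):
            r=cv2.minAreaRect(np.float32(plane("top",px,z)[:,:2]*1000)); print(n,"board z",z,t,np.round(r[0],1),np.round(r[1],1),round(r[2],2))
        sm=cv2.resize(m,None,fx=1/s,fy=1/s,interpolation=cv2.INTER_AREA)>250
        print("  wood z pct",np.percentile(W[v0:v1,u0:u1,2][sm],[10,25,50]).round(4))
    # well floor panels
    V=H[...,2]; u0,v0,u1,v1=274,158,336,180; g=V[v0*s:v1*s,u0*s:u1*s]
    sat=H[v0*s:v1*s,u0*s:u1*s,1]; t,m=cv2.threshold(g,0,255,cv2.THRESH_OTSU)
    m[sat>70]=0; m=cv2.morphologyEx(m,cv2.MORPH_CLOSE,np.ones((15,15))); m=cv2.morphologyEx(m,cv2.MORPH_OPEN,np.ones((25,25)))
    cs=sorted(cv2.findContours(m,cv2.RETR_EXTERNAL,2)[0],key=cv2.contourArea)[-3:]
    for c in cs:
        r=cv2.minAreaRect(np.float32(plane("top",(c[:,0]+.5)/s-.5+[u0,v0],.027)[:,:2]*1000)); print("panel",np.round(r[0],1),np.round(r[1],1),round(r[2],2))
    # deck by depth
    for n,z0,z1,(u0,v0,u1,v1) in [("deck",.03,.055,(195,148,254,178))]:
        m=(W[...,2]>z0)&(W[...,2]<z1); mm=np.zeros_like(m); mm[v0:v1,u0:u1]=1; P=W[m&mm]; r=cv2.minAreaRect(np.float32(P[:,:2]*1000)); print(n,len(P),np.round(r[0],1),np.round(r[1],1),round(r[2],2),P.mean(0).round(4))
    # flat deck by colour saturated bright
if __name__=="__main__":
    wagons(cv2.imread("pics/top0.png"),np.load("top0_d.npy"))
E
python3 wag.py; python3 -c "
from h import *
p=cv2.imread('pics/top0.png'); cv2.imwrite('pics/crop2.png',cv2.resize(p[148:186,195:360],(800,184),interpolation=cv2.INTER_CUBIC))"
```

```text
flat board z 0.0 83.0 [637.9 161. ] [ 71.  192.3] 8.14
flat board z 0.01 83.0 [635.1 160.2] [ 70.6 191.2] 8.14
flat board z 0.012 83.0 [634.5 160.1] [ 70.5 190.9] 8.14
  wood z pct [0.0115 0.0158 0.0357]
well board z 0.0 68.0 [ 613.8 -135.8] [ 42.2 334.2] 0.03
well board z 0.01 68.0 [ 611.2 -134.9] [ 42.  332.2] 0.03
well board z 0.012 68.0 [ 610.7 -134.7] [ 41.9 331.8] 0.03
  wood z pct [0.0096 0.0125 0.0151]
panel [582.9 -33.6] [ 8.1 19.4] 3.97
panel [ 661.3 -161.4] [ 17.7 169.2] 3.97
deck 403 [636.3 164.1] [ 44.4 146.1] 8.68 [0.635  0.1631 0.0392]
```

View pics/crop2.png

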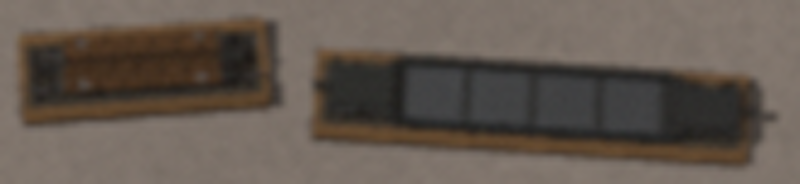

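In the crop, the four deck pads are at (82,44), (205,36), (80,87) and (202,76). The well-floor corners are at (404,67), (664,82), (662,136) and (400,122). I'll fit the edges precisely from 1-D profiles.

Run:
```python
from h import *
from scipy.ndimage import map_coordinates
p=cv2.imread("pics/top0.png"); 
cp=lambda a:np.array(a)*[165/800,38/184]+[195,148]
for n,a,z in [("pads",[(82,44),(205,36),(80,87),(202,76)],.04),("floor",[(404,67),(664,82),(662,136),(400,122)],.027),("board",[(316,52),(756,76),(752,162),(312,138)],.01)]:
    P=plane("top",cp(a)-.5+.1,z)[:,:2]*1000; print(n,P.round(1).tolist(),P.mean(0).round(1))
lab=cv2.cvtColor(p,cv2.COLOR_BGR2Lab).astype(float)
def prof(c,yaw,z,ch,along,ts,s):
    # profile along t direction at offsets s; returns edges
    a=np.array([np.cos(yaw),np.sin(yaw)]);b=np.array([-a[1],a[0]])
    if not along:a,b=b,a
    T,S=np.meshgrid(ts,s); P=np.array(c)+T[...,None]*a+S[...,None]*b
    px=proj("top",np.c_[P.reshape(-1,2),np.full(P[...,0].size,z)]); im=lab[...,ch] if ch<3 else p.astype(float).sum(2)
    return map_coordinates(im,[px[:,1],px[:,0]],order=3).reshape(T.shape)
def edge(c,yaw,z,ch,along,lo,hi,ss):
    t=np.arange(lo,hi,.0005); E=[]
    for s in ss:
        g=np.abs(np.gradient(cv2.GaussianBlur(prof(c,yaw,z,ch,along,t,[s]),(5,1),0)[0])); g[g<.5*g.max()]=0; i=g.argmax(); w=slice(max(i-8,0),i+9); E.append((t[w]*g[w]).sum()/g[w].sum())
    k=np.polyfit(ss,E,1); r=E-np.polyval(k,ss); return (np.median(E)*1000).round(2),np.degrees(k[0]).round(2),(r.std()*1000).round(2)
for n,c,y in [("well",(.6235,-.1345),np.radians(90.)),("flat",(.6345,.160),np.radians(98.1))]:
    hl,ss=(.165,np.linspace(-.14,.14,29)) if n=="well" else (.095,np.linspace(-.07,.07,15))
    for z in(0,.012):
        print(n,"board z",z,"-y",edge(c,y,z,2,0,-.05,-.026,ss),"+y",edge(c,y,z,2,0,.026,.05,ss),"-x",edge(c,y,z,2,1,-hl-.012,-hl+.012,np.linspace(-.025,.025,7)),"+x",edge(c,y,z,2,1,hl-.012,hl+.012,np.linspace(-.025,.025,7)))
c,y=(.6235,-.1345),np.radians(90.); ss=np.linspace(-.085,.085,25)
print("floor",edge(c,y,.027,3,0,-.032,-.012,ss),edge(c,y,.027,3,0,.012,.032,ss),edge(c,y,.027,3,1,-.112,-.09,np.linspace(-.014,.014,7)),edge(c,y,.027,3,1,.09,.112,np.linspace(-.014,.014,7)))
c,y=(.6345,.160),np.radians(98.1)
```

```text
pads [[644.2, 206.4], [656.8, 114.9], [610.8, 204.9], [625.6, 114.7]] [634.3 160.2]
floor [[646.8, -36.0], [648.6, -231.9], [606.5, -231.8], [603.8, -35.5]] [ 626.4 -133.8]
board [[658.9, 31.1], [663.1, -304.2], [595.5, -302.9], [591.1, 29.6]] [ 627.2 -136.6]
well board z 0 -y (np.float64(-38.58), np.float64(0.42), np.float64(3.0)) +y (np.float64(28.39), np.float64(0.08), np.float64(0.23)) -x (np.float64(-160.89), np.float64(-7.82), np.float64(1.66)) +x (np.float64(157.59), np.float64(8.63), np.float64(1.85))
well board z 0.012 -y (np.float64(-33.95), np.float64(0.19), np.float64(2.83)) +y (np.float64(30.7), np.float64(0.14), np.float64(0.43)) -x (np.float64(-157.85), np.float64(-4.25), np.float64(1.94)) +x (np.float64(158.22), np.float64(8.07), np.float64(2.37))
flat board z 0 -y (np.float64(-38.94), np.float64(0.72), np.float64(3.5)) +y (np.float64(30.26), np.float64(0.13), np.float64(0.47)) -x (np.float64(-94.06), np.float64(-4.19), np.float64(3.9)) +x (np.float64(89.35), np.float64(-3.03), np.float64(3.41))
flat board z 0.012 -y (np.float64(-35.21), np.float64(0.65), np.float64(1.48)) +y (np.float64(33.35), np.float64(0.16), np.float64(0.49)) -x (np.float64(-94.25), np.float64(-0.24), np.float64(3.65)) +x (np.float64(88.06), np.float64(-2.11), np.float64(3.48))
floor (np.float64(-30.56), np.float64(0.01), np.float64(0.14)) (np.float64(24.47), np.float64(0.21), np.float64(0.41)) (np.float64(-95.8), np.float64(-3.1), np.float64(0.68)) (np.float64(96.75), np.float64(-1.19), np.float64(0.25))
```

```bash
cat > nav.py <<'E'
import sys
from h import *
x,y,z,yaw=map(float,sys.argv[1:5]); o=ctrl.get_obs(); q=np.array(o["tcp_rot"]); A=R.from_quat(q[[1,2,3,0]])
G=min((R.from_euler("z",yaw+k,degrees=True)*R.from_euler("x",180,degrees=True) for k in(0,180)),key=lambda g:(A.inv()*g).magnitude())
rv=np.degrees((A.inv()*G).as_rotvec())/6; d=(np.array([x,y,z])-o["tool_pos"])/.04
print("t",round(o["t"],2),"pos",o["tool_pos"].round(4),"w",round(o["width"],3),"gf",round(o["gripper_force"],1),"F",o["wrist_force"].round(1),"q7",o["qpos"].round(2)[-1])
print("twist units",rv.round(2),"| shift before turn",A.inv().apply(d).round(2),"| after turn",G.inv().apply(d).round(2))
E
python3 nav.py .467 -.1155 .12 76.2
```

```text
t 0.1 pos [ 0.3247 -0.6474  0.203 ] w 0.997 gf 0.0 F [-0.5 -0.1 -0.1] q7 -0.03
twist units [-0.02 -0.01 -8.26] | shift before turn [  9.14 -10.29   2.1 ] | after turn [13.76  0.28  2.08]
```

```bash
python3 -m creep '{"delta_pos":[[0,0,0],[0,0,0],[0,0,0],[0,0,0],[0,0,0]],"twist":[[0,0,-0.92],[0,0,-0.92],[0,0,-0.92],[0,0,-0.92],[0,0,-0.92]],"hand":[85,85,85,85,85]}' 30
python3 -m creep '{"delta_pos":[[0,0,0],[0,0,0],[0,0,0],[0,0,0],[0.5,0,0]],"twist":[[0,0,-0.92],[0,0,-0.92],[0,0,-0.92],[0,0,-0.92],[0,0,0]],"hand":[85,85,85,85,85]}' >/dev/null
python3 -m creep '{"delta_pos":[[0.95,0,0],[0.95,0,0],[0.95,0,0],[0.95,0,0],[0.95,0,0]],"twist":[[0,0,0],[0,0,0],[0,0,0],[0,0,0],[0,0,0]],"hand":[85,85,85,85,85]}' >/dev/null
python3 -m creep '{"delta_pos":[[0.95,0,0],[0.95,0,0],[0.95,0,0],[0.95,0,0],[0.95,0,0]],"twist":[[0,0,0],[0,0,0],[0,0,0],[0,0,0],[0,0,0]],"hand":[85,85,85,85,85]}' >/dev/null
python3 nav.py .467 -.1155 .12 76.2
```

```text
t: 0.52
tool_pos: [0.3247, -0.6476, 0.2034]
tcp_rot: [-0.001, 0.889, 0.458, -0.0]
wrist_force: [0.2, -0.1, -0.0]
width: 0.995
gripper_force: 0.0
t 1.77 pos [ 0.4194 -0.2576  0.2039] w 0.995 gf 0.0 F [ 1.4 -0.2  0. ] q7 0.09
twist units [-0.   -0.    0.02] | shift before turn [3.73 0.32 2.1 ] | after turn [3.73 0.31 2.1 ]
```

```bash
python3 -m creep '{"delta_pos":[[0.8,0.08,0],[0.8,0.08,0.3],[0.8,0.08,0.6],[0.8,0.08,0.6],[0.53,0,0.6]],"twist":[[0,0,0],[0,0,0],[0,0,0],[0,0,0],[0,0,0.02]],"hand":[85,85,85,85,85]}' >/dev/null
python3 -m creep '{"delta_pos":[[0,0,0.6],[0,0,0.6],[0,0,0.6],[0,0,0.5],[0,0,0.3]],"twist":[[0,0,0],[0,0,0],[0,0,0],[0,0,0],[0,0,0]],"hand":[85,85,85,85,85]}'
python3 nav.py .467 -.1155 .016 76.2
python3 -m creep '{"delta_pos":[[0,0,0],[0,0,0],[0,0,0],[0,0,0],[0,0,0]],"twist":[[0,0,0],[0,0,0],[0,0,0],[0,0,0],[0,0,0]],"hand":[30,30,30,30,30]}' 30
python3 nav.py .467 -.1155 .016 76.2
```

```text
t: 2.6
tool_pos: [0.4662, -0.1172, 0.014]
tcp_rot: [-0.001, 0.787, 0.617, -0.001]
wrist_force: [0.2, -0.4, -0.4]
width: 0.999
gripper_force: 0.0
t 2.6 pos [ 0.4662 -0.1172  0.014 ] w 0.999 gf 0.0 F [ 0.2 -0.4 -0.4] q7 -0.4
twist units [-0.03  0.    0.  ] | shift before turn [ 0.05  0.01 -0.05] | after turn [ 0.05  0.01 -0.05]
t: 3.02
tool_pos: [0.4681, -0.1178, 0.017]
tcp_rot: [0.001, 0.787, 0.617, 0.001]
wrist_force: [1.0, -0.3, 0.1]
width: 0.356
gripper_force: 0.0
t 3.02 pos [ 0.4681 -0.1178  0.017 ] w 0.356 gf 0.0 F [ 1.  -0.3  0.1] q7 -0.4
twist units [ 0.02 -0.   -0.  ] | shift before turn [ 0.05 -0.04  0.03] | after turn [ 0.05 -0.04  0.03]
```

Run:
```python
from h import *
a,_=ctrl.camera("top"); b,_=ctrl.camera("side")
print(proj("top",[[.468,-.118,.017]]),proj("side",[[.468,-.118,.017]]))
u,v=proj("side",[[.468,-.118,.03]])[0].astype(int)
A=cv2.resize(a[150:260,230:380],(545,400)); B=cv2.resize(b[v-50:v+50,u-50:u+50],None,fx=4,fy=4,interpolation=cv2.INTER_CUBIC)[:400]
B=B[:, :255+145]
cv2.imwrite("pics/g1.png",cv2.resize(np.hstack([A,B]),(800,340)))
```

```text
[[297.68565027 211.54237748]] [[281.65745378 174.37612606]]
```

View pics/g1.png

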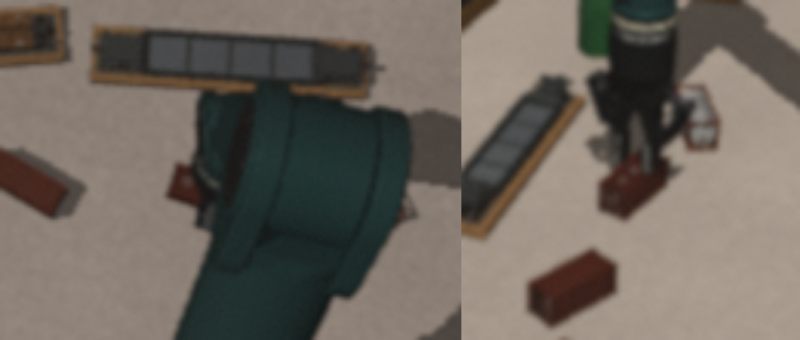

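Run:
```python
from h import *
b,_=ctrl.camera("side")
cv2.imwrite("pics/g2.png",cv2.resize(cv2.convertScaleAbs(b[125:205,250:340],alpha=2),(675,600),interpolation=cv2.INTER_CUBIC))
```

```text
(no output)
```

View pics/g2.png

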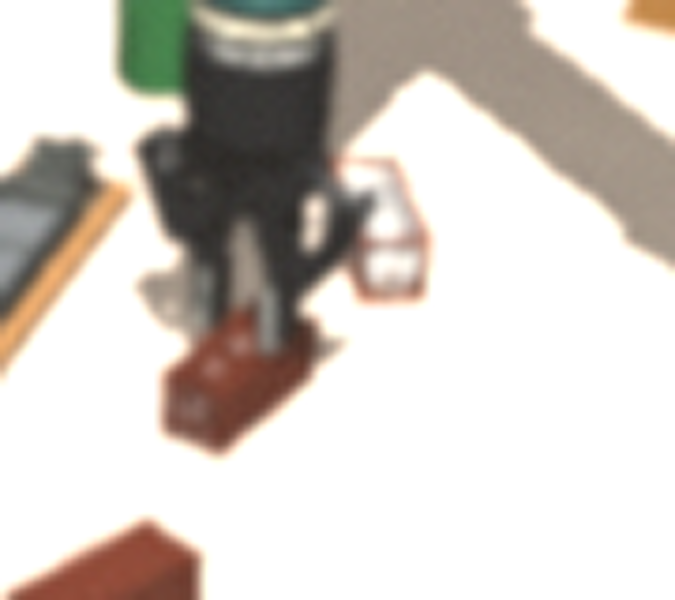

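```bash
python3 - <<'E'
from h import *
y=np.radians(76.2); b=np.array([np.sin(y),-np.cos(y)]); c=np.array([.468,-.118])
for z in(.02,.03,.04,.05,.06):
    for s in(-.017,.017):
        print(z,s,((proj("side",[[*(c+s*b),z]])[0]-[250,125])*7.5).round())
print("expected roof corners of bulk20")
a=np.array([np.cos(y),np.sin(y)]);bb=np.array([-a[1],a[0]])
for i,j in((1,1),(1,-1),(-1,-1),(-1,1)): print(((proj("side",[[*(np.array([.467,-.1155])+i*.04725*a+j*.019*bb),.04]])[0]-[250,125])*7.5).round())
E
python3 nav.py .467 -.1155 .016 76.2
```

```text
0.02 -0.017 [265. 376.]
0.02 0.017 [211. 355.]
0.03 -0.017 [266. 360.]
0.03 0.017 [211. 339.]
0.04 -0.017 [267. 344.]
0.04 0.017 [212. 323.]
0.05 -0.017 [268. 327.]
0.05 0.017 [213. 307.]
0.06 -0.017 [269. 311.]
0.06 0.017 [214. 290.]
expected roof corners of bulk20
[221. 388.]
[159. 364.]
[257. 287.]
[318. 309.]
t 3.17 pos [ 0.4678 -0.1177  0.0167] w 0.351 gf 0.0 F [0.2 0.2 0.2] q7 -0.4
twist units [ 0.01 -0.   -0.  ] | shift before turn [ 0.05 -0.03  0.02] | after turn [ 0.05 -0.03  0.02]
```

The near fingertip (268,348) sits over the roof rather than beside the box, and the opening reached 30 mm with no grip force, so the pads are too high. I'll open, lower a little and close again, watching the force.

```bash
python3 -m creep '{"delta_pos":[[0,0,0],[0,0,0],[0,0,0],[0,0,0],[0,0,0]],"twist":[[0,0,0],[0,0,0],[0,0,0],[0,0,0],[0,0,0]],"hand":[85,85,85,85,85]}' 30
python3 -m creep '{"delta_pos":[[0,0,0.1],[0,0,0.1],[0,0,0.1]],"twist":[[0,0,0],[0,0,0],[0,0,0]],"hand":[85,85,85]}'
python3 -m creep '{"delta_pos":[[0,0,0],[0,0,0],[0,0,0],[0,0,0],[0,0,0]],"twist":[[0,0,0],[0,0,0],[0,0,0],[0,0,0],[0,0,0]],"hand":[55,45,40,36,34]}' 30
python3 -m creep '{"delta_pos":[[0,0,0],[0,0,0]],"twist":[[0,0,0],[0,0,0]],"hand":[34,34]}'
python3 - <<'E'
from h import *
b,_=ctrl.camera("side")
cv2.imwrite("pics/g3.png",cv2.resize(cv2.convertScaleAbs(b[145:195,260:320],alpha=2),(720,600),interpolation=cv2.INTER_CUBIC))
E
```

```text
t: 3.58
tool_pos: [0.4674, -0.1175, 0.0161]
tcp_rot: [0.0, 0.787, 0.617, -0.0]
wrist_force: [0.7, -0.3, 0.2]
width: 0.99
gripper_force: 0.0
t: 3.83
tool_pos: [0.4673, -0.1175, 0.0036]
tcp_rot: [-0.0, 0.787, 0.617, -0.0]
wrist_force: [0.5, -0.0, 0.6]
width: 0.992
gripper_force: 0.0
t: 4.25
tool_pos: [0.4675, -0.1175, 0.0043]
tcp_rot: [0.0, 0.787, 0.617, 0.0]
wrist_force: [-0.3, 0.1, 1.3]
width: 0.433
gripper_force: 30.2
t: 4.42
tool_pos: [0.4675, -0.1175, 0.0043]
tcp_rot: [0.0, 0.787, 0.617, 0.0]
wrist_force: [-0.7, 0.3, 1.9]
width: 0.43
gripper_force: 30.4
```

View pics/g3.png

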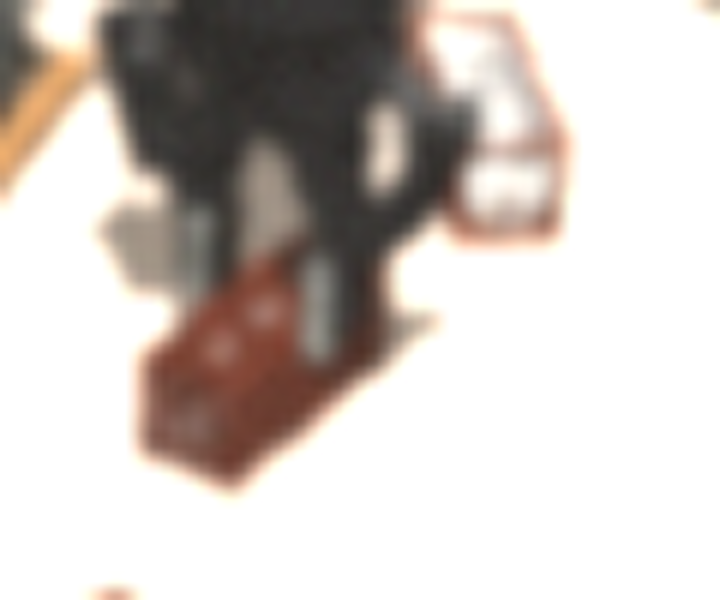

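Now it is held: 30 N at 36.7 mm, with the pad on the near side at (318,310) and its tip about 20 mm above the table. Lifting.

```bash
python3 -m creep '{"delta_pos":[[0,0,-0.4],[0,0,-0.7],[0,0,-0.7],[0,0,-0.7],[0,0,-0.3]],"twist":[[0,0,0],[0,0,0],[0,0,-0.75],[0,0,-0.75],[0,0,-0.82]],"hand":[34,34,34,34,34]}'
python3 nav.py .626 -.186 .115 90.1
```

```text
t: 4.88
tool_pos: [0.4687, -0.1178, 0.1189]
tcp_rot: [0.002, 0.705, 0.709, 0.001]
wrist_force: [0.8, -1.0, -0.6]
width: 0.437
gripper_force: 30.5
t 4.88 pos [ 0.4687 -0.1178  0.1189] w 0.437 gf 30.5 F [ 0.8 -1.  -0.6] q7 -0.14
twist units [0.04 0.01 0.04] | shift before turn [-1.73  3.92  0.12] | after turn [-1.71  3.93  0.1 ]
```

```bash
python3 -m creep '{"delta_pos":[[-0.34,0.7,0],[-0.35,0.8,0],[-0.35,0.8,0],[-0.35,0.8,0],[-0.34,0.82,0]],"twist":[[0,0,0.04],[0,0,0],[0,0,0],[0,0,0],[0,0,0]],"hand":[34,34,34,34,34]}'
python3 -m creep '{"delta_pos":[[0,0,0.2],[0,0,0.4],[0,0,0.4],[0,0,0.2],[0,0,0]],"twist":[[0,0,0],[0,0,0],[0,0,0],[0,0,0],[0,0,0]],"hand":[34,34,34,34,34]}'
python3 nav.py .626 -.186 .0318 90.1
python3 - <<'E'
from h import *
for n,c in(("top",(.61,-.16,.06)),("side",(.626,-.15,.05))):
    b,_=ctrl.camera(n); cv2.imwrite(f"pics/p1{n}.png",b)
    u,v=proj(n,[c])[0].astype(int); globals()[n]=cv2.resize(cv2.convertScaleAbs(b[v-30:v+30,u-40:u+40],alpha=2),(400,300),interpolation=cv2.INTER_CUBIC)
cv2.imwrite("pics/g4.png",np.hstack([top,side]))
E
```

```text
t: 5.3
tool_pos: [0.6246, -0.1881, 0.1158]
tcp_rot: [-0.0, 0.708, 0.706, -0.0]
wrist_force: [0.7, 0.3, -1.2]
width: 0.432
gripper_force: 30.5
t: 5.72
tool_pos: [0.6215, -0.1866, 0.0656]
tcp_rot: [-0.002, 0.708, 0.706, -0.001]
wrist_force: [-0.7, -0.3, -2.0]
width: 0.435
gripper_force: 30.5
t 5.72 pos [ 0.6215 -0.1866  0.0656] w 0.435 gf 30.5 F [-0.7 -0.3 -2. ] q7 -0.07
twist units [-0.05 -0.01 -0.04] | shift before turn [0.01 0.12 0.84] | after turn [0.01 0.11 0.84]
```

View pics/g4.png

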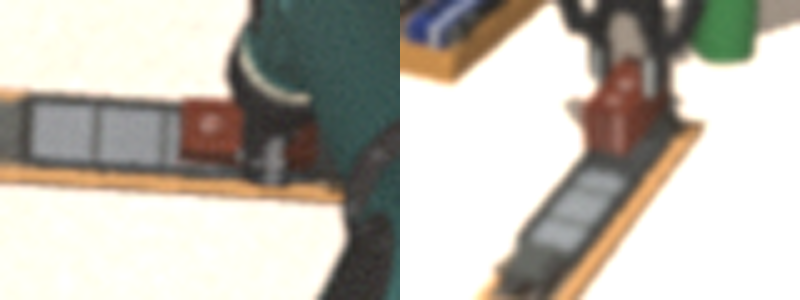

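```bash
python3 -m creep '{"delta_pos":[[0,0,0.15],[0,0,0],[0,0,0],[0,0,0]],"twist":[[0,0,0],[0,0,0],[0,0,0],[0,0,0]],"hand":[34,34,34,34]}'
python3 nav.py .626 -.186 .0318 90.1
```

```text
t: 6.15
tool_pos: [0.6243, -0.187, 0.0626]
tcp_rot: [0.0, 0.708, 0.706, 0.0]
wrist_force: [0.4, 0.4, -0.5]
width: 0.432
gripper_force: 30.6
t 6.15 pos [ 0.6243 -0.187   0.0626] w 0.432 gf 30.6 F [ 0.4  0.4 -0.5] q7 -0.07
twist units [ 0.01  0.   -0.04] | shift before turn [0.02 0.04 0.77] | after turn [0.02 0.04 0.77]
```

```bash
python3 -m creep '{"delta_pos":[[0.02,0.04,0.1],[0,0,0.15],[0,0,0.15],[0,0,0]],"twist":[[0,0,-0.04],[0,0,0],[0,0,0],[0,0,0]],"hand":[34,34,34,34]}'
python3 -m creep '{"delta_pos":[[0,0,0.1],[0,0,0.1],[0,0,0.06],[0,0,0]],"twist":[[0,0,0],[0,0,0],[0,0,0],[0,0,0]],"hand":[34,34,34,34]}'
python3 nav.py .626 -.186 .0318 90.1
```

```text
t: 6.48
tool_pos: [0.6244, -0.1859, 0.0445]
tcp_rot: [-0.001, 0.706, 0.708, -0.001]
wrist_force: [-0.5, 0.3, -0.6]
width: 0.43
gripper_force: 30.6
t: 6.82
tool_pos: [0.6264, -0.1862, 0.0353]
tcp_rot: [0.0, 0.706, 0.708, 0.0]
wrist_force: [2.1, -0.2, -0.9]
width: 0.435
gripper_force: 30.5
t 6.82 pos [ 0.6264 -0.1862  0.0353] w 0.435 gf 30.5 F [ 2.1 -0.2 -0.9] q7 -0.08
twist units [0.01 0.   0.01] | shift before turn [ 0.   -0.01  0.09] | after turn [ 0.   -0.01  0.09]
```

```bash
python3 -m creep '{"delta_pos":[[0,0,0.05],[0,0,0.04],[0,0,0],[0,0,0]],"twist":[[0,0,0],[0,0,0],[0,0,0],[0,0,0]],"hand":[34,34,34,34]}'
python3 -m creep '{"delta_pos":[[0,0,0.02],[0,0,0.02],[0,0,0]],"twist":[[0,0,0],[0,0,0],[0,0,0]],"hand":[34,34,34]}'
```

```text
t: 7.15
tool_pos: [0.6263, -0.1862, 0.0322]
tcp_rot: [0.001, 0.706, 0.708, 0.0]
wrist_force: [2.9, -0.3, -1.5]
width: 0.429
gripper_force: 30.5
t: 7.4
tool_pos: [0.6264, -0.1862, 0.0314]
tcp_rot: [0.001, 0.706, 0.708, 0.0]
wrist_force: [0.5, 0.1, 3.6]
width: 0.43
gripper_force: 31.1
```

```bash
python3 -m creep '{"delta_pos":[[0,0,0],[0,0,0],[0,0,0],[0,0,-0.5],[0,0,-0.9]],"twist":[[0,0,0],[0,0,0],[0,0,0],[0,0,0],[0,0,0]],"hand":[50,70,85,85,85]}'
python3 -m creep '{"delta_pos":[[0,0,-0.9],[0,0,-0.5],[0,0,0],[0,0,0],[0,0,0]],"twist":[[0,0,0.9],[0,0,0.9],[0,0,0.9],[0,0,0.9],[0,0,0.93]],"hand":[85,85,85,85,85]}'
python3 nav.py .462 .0985 .12 62.9
```

```text
t: 7.82
tool_pos: [0.6208, -0.1855, 0.0824]
tcp_rot: [-0.005, 0.706, 0.708, -0.003]
wrist_force: [0.3, -1.0, -0.3]
width: 1.0
gripper_force: 0.0
t: 8.23
tool_pos: [0.6249, -0.1863, 0.1429]
tcp_rot: [-0.0, 0.854, 0.52, -0.0]
wrist_force: [0.3, 0.9, 0.2]
width: 0.993
gripper_force: 0.0
t 8.23 pos [ 0.6249 -0.1863  0.1429] w 0.993 gf 0.0 F [0.3 0.9 0.2] q7 -0.41
twist units [-0.01  0.   -0.04] | shift before turn [ 4.45 -6.89  0.57] | after turn [ 4.48 -6.87  0.57]
```

```bash
python3 -m creep '{"delta_pos":[[0.56,-0.86,0],[0.56,-0.86,0],[0.56,-0.86,0],[0.56,-0.86,0],[0.56,-0.86,0]],"twist":[[0,0,-0.04],[0,0,0],[0,0,0],[0,0,0],[0,0,0]],"hand":[85,85,85,85,85]}' >/dev/null
python3 -m creep '{"delta_pos":[[0.56,-0.86,0],[0.56,-0.86,0],[0.56,-0.86,0],[0,0,0.3],[0,0,0]],"twist":[[0,0,0],[0,0,0],[0,0,0],[0,0,0],[0,0,0]],"hand":[85,85,85,85,85]}' >/dev/null
python3 nav.py .462 .0985 .0045 62.9
```

```text
t 9.07 pos [0.458  0.1001 0.1294] w 0.997 gf 0.0 F [-0.6 -1.2 -0.5] q7 -0.96
twist units [-0.03  0.02  0.1 ] | shift before turn [0.02 0.12 3.12] | after turn [0.01 0.11 3.12]
```

```bash
python3 -m creep '{"delta_pos":[[0,0,0.6],[0,0,0.8],[0,0,0.8],[0,0,0.6],[0,0,0]],"twist":[[0,0,0],[0,0,0],[0,0,0],[0,0,0],[0,0,0]],"hand":[85,85,85,85,85]}'
python3 -m creep '{"delta_pos":[[0,0,0],[0,0,0],[0,0,0]],"twist":[[0,0,0],[0,0,0],[0,0,0]],"hand":[85,85,85]}' >/dev/null
python3 nav.py .462 .0985 .0045 62.9
```

```text
t: 9.48
tool_pos: [0.4589, 0.0955, 0.015]
tcp_rot: [-0.0, 0.852, 0.523, -0.004]
wrist_force: [0.1, -1.1, -0.4]
width: 0.992
gripper_force: 0.0
t 9.73 pos [0.4624 0.0977 0.0199] w 0.996 gf 0.0 F [0.2 0.1 0.4] q7 -1.04
twist units [ 0.02 -0.02  0.03] | shift before turn [ 0.01 -0.02  0.39] | after turn [ 0.01 -0.02  0.39]
```

```bash
python3 -m creep '{"delta_pos":[[0.01,-0.02,0.15],[0,0,0.15],[0,0,0.09],[0,0,0],[0,0,0]],"twist":[[0,0,0.03],[0,0,0],[0,0,0],[0,0,0],[0,0,0]],"hand":[85,85,85,70,55]}'
python3 -m creep '{"delta_pos":[[0,0,0],[0,0,0],[0,0,0],[0,0,0]],"twist":[[0,0,0],[0,0,0],[0,0,0],[0,0,0]],"hand":[45,40,34,34]}' 30
python3 nav.py .462 .0985 .0045 62.9
python3 -m creep '{"delta_pos":[[0,0,-0.4],[0,0,-0.7],[0,0,-0.7],[0,0,-0.7],[0,0,-0.3]],"twist":[[0,0,-0.7],[0,0,-0.9],[0,0,-0.95],[0,0,-0.95],[0,0,-0.95]],"hand":[34,34,34,34,34]}'
python3 nav.py .626 -.0835 .115 90.1
```

```text
t: 10.15
tool_pos: [0.4603, 0.0987, 0.0027]
tcp_rot: [-0.0, 0.853, 0.523, -0.0]
wrist_force: [0.4, -0.6, 0.9]
width: 0.743
gripper_force: 0.0
t: 10.48
tool_pos: [0.4608, 0.0988, 0.0032]
tcp_rot: [0.0, 0.853, 0.522, 0.0]
wrist_force: [-0.2, -0.2, 3.0]
width: 0.433
gripper_force: 30.4
t 10.48 pos [0.4608 0.0988 0.0032] w 0.433 gf 30.4 F [-0.2 -0.2  3. ] q7 -1.06
twist units [ 0.   -0.    0.02] | shift before turn [ 0.01  0.03 -0.03] | after turn [ 0.01  0.03 -0.03]
t: 10.9
tool_pos: [0.4618, 0.0991, 0.1177]
tcp_rot: [0.001, 0.707, 0.707, 0.002]
wrist_force: [0.2, -0.4, -1.4]
width: 0.435
gripper_force: 30.5
t 10.9 pos [0.4618 0.0991 0.1177] w 0.435 gf 30.5 F [ 0.2 -0.4 -1.4] q7 -0.65
twist units [ 0.04 -0.01 -0.02] | shift before turn [-4.56  4.11  0.08] | after turn [-4.57  4.1   0.07]
```

```bash
python3 -m creep '{"delta_pos":[[-0.76,0.68,0],[-0.76,0.68,0],[-0.76,0.68,0],[-0.76,0.69,0],[-0.76,0.68,0]],"twist":[[0,0,-0.02],[0,0,0],[0,0,0],[0,0,0],[0,0,0]],"hand":[34,34,34,34,34]}' >/dev/null
python3 -m creep '{"delta_pos":[[-0.76,0.69,0],[0,0,0.3],[0,0,0.5],[0,0,0.4],[0,0,0]],"twist":[[0,0,0],[0,0,0],[0,0,0],[0,0,0],[0,0,0]],"hand":[34,34,34,34,34]}' >/dev/null
python3 -m creep '{"delta_pos":[[0,0,0],[0,0,0],[0,0,0]],"twist":[[0,0,0],[0,0,0],[0,0,0]],"hand":[34,34,34]}' >/dev/null
python3 nav.py .626 -.084 .0305 90.1
```

```text
t 11.98 pos [ 0.6247 -0.0839  0.068 ] w 0.433 gf 30.5 F [ 0.3 -0.6 -0.3] q7 -0.28
twist units [ 0.02  0.   -0.04] | shift before turn [-0.    0.03  0.94] | after turn [-0.    0.03  0.94]
```

```bash
python3 -m creep '{"delta_pos":[[0,0.03,0.2],[0,0,0.2],[0,0,0.2],[0,0,0.15],[0,0,0]],"twist":[[0,0,-0.04],[0,0,0],[0,0,0],[0,0,0],[0,0,0]],"hand":[34,34,34,34,34]}'
python3 -m creep '{"delta_pos":[[0,0,0.08],[0,0,0.06],[0,0,0],[0,0,0]],"twist":[[0,0,0],[0,0,0],[0,0,0],[0,0,0]],"hand":[34,34,34,34]}'
```

```text
t: 12.4
tool_pos: [0.6259, -0.084, 0.0358]
tcp_rot: [0.0, 0.707, 0.708, 0.0]
wrist_force: [2.5, -0.6, -0.9]
width: 0.434
gripper_force: 30.5
t: 12.73
tool_pos: [0.6258, -0.0843, 0.0312]
tcp_rot: [0.0, 0.707, 0.708, 0.001]
wrist_force: [1.8, 0.2, -1.7]
width: 0.434
gripper_force: 30.4
```

```bash
python3 -m creep '{"delta_pos":[[0,0,0.03],[0,0,0.02],[0,0,0]],"twist":[[0,0,0],[0,0,0],[0,0,0]],"hand":[34,34,34]}'
python3 -m creep '{"delta_pos":[[0,0,0],[0,0,0],[0,0,0],[0,0,-0.5],[0,0,-0.9]],"twist":[[0,0,0],[0,0,0],[0,0,0],[0,0,0],[0,0,0]],"hand":[50,70,85,85,85]}' >/dev/null
python3 -m creep '{"delta_pos":[[0,0,-0.9],[0,0,-0.5],[0,0,0],[0,0,0],[0,0,0]],"twist":[[0,0,0.65],[0,0,0.65],[0,0,0.65],[0,0,0.65],[0,0,0.66]],"hand":[85,85,85,85,85]}' >/dev/null
python3 nav.py .446 .300 .12 70.5
```

```text
t: 12.98
tool_pos: [0.6259, -0.0841, 0.0303]
tcp_rot: [0.001, 0.707, 0.707, 0.0]
wrist_force: [1.6, -0.2, 3.2]
width: 0.432
gripper_force: 31.0
t 13.82 pos [ 0.6242 -0.0844  0.1416] w 0.999 gf 0.0 F [ 0.4  0.3 -0.4] q7 -0.51
twist units [-0.01  0.   -0.04] | shift before turn [ 7.54 -7.44  0.54] | after turn [ 7.57 -7.41  0.54]
```

```bash
python3 -m creep '{"delta_pos":[[0.757,-0.741,0],[0.757,-0.741,0],[0.757,-0.741,0],[0.757,-0.741,0],[0.757,-0.741,0]],"twist":[[0,0,-0.04],[0,0,0],[0,0,0],[0,0,0],[0,0,0]],"hand":[85,85,85,85,85]}' >/dev/null
python3 -m creep '{"delta_pos":[[0.757,-0.741,0],[0.757,-0.741,0],[0.757,-0.741,0],[0.757,-0.741,0],[0.757,-0.741,0]],"twist":[[0,0,0],[0,0,0],[0,0,0],[0,0,0],[0,0,0]],"hand":[85,85,85,85,85]}' >/dev/null
python3 -m creep '{"delta_pos":[[0,0,0.3],[0,0,0.8],[0,0,0.8],[0,0,0.6],[0,0,0]],"twist":[[0,0,0],[0,0,0],[0,0,0],[0,0,0],[0,0,0]],"hand":[85,85,85,85,85]}' >/dev/null
cat > roofs.py <<'E'
from h import *
b,d=ctrl.camera("top"); cv2.imwrite("pics/top1.png",b); W=cloud("top",d)
hsv=cv2.cvtColor(b,cv2.COLOR_BGR2HSV); red=(hsv[...,1]>90)&((hsv[...,0]<9)|(hsv[...,0]>172))
m=red&(W[...,2]>.05)&(W[...,2]<.08)&(abs(W[...,0]-.626)<.04)&(W[...,1]>-.25)&(W[...,1]<-.02)
k,l,s,_=cv2.connectedComponentsWithStats(m.astype(np.uint8))
for i in range(1,k):
    if s[i,4]<60: continue
    P=W[l==i]; r=cv2.minAreaRect(np.float32(P[:,:2]*1000)); print(s[i,4],np.round(r[0],1),np.round(r[1],1),round(r[2],1),P.mean(0).round(4))
cv2.imwrite("pics/c_r.png",cv2.resize(cv2.convertScaleAbs(b[150:200,250:360],alpha=2),(770,350),interpolation=cv2.INTER_CUBIC))
E
python3 roofs.py; python3 nav.py .446 .300 .0045 70.5
```

```text
277 [624.2 -83.7] [38.7 91. ] 0.3 [ 0.6229 -0.0834  0.0646]
265 [ 623.5 -183.7] [91.7 37.7] 89.1 [ 0.6231 -0.1833  0.065 ]
t 15.12 pos [0.446  0.2913 0.0391] w 0.993 gf 0.0 F [-0.3 -0.1  0.3] q7 -1.32
twist units [-0.03  0.06  0.04] | shift before turn [ 0.21 -0.07  0.87] | after turn [ 0.2  -0.07  0.87]
```

View pics/c_r.png

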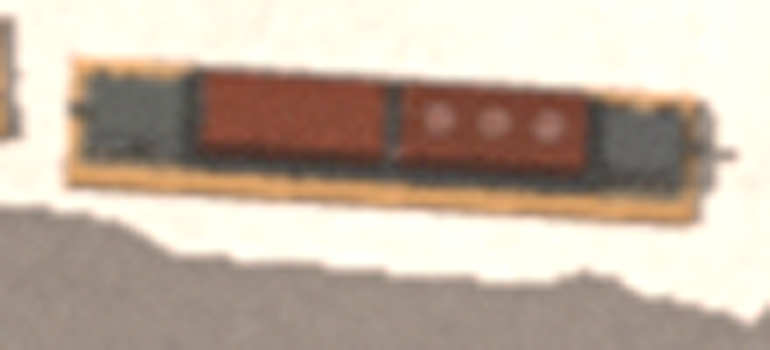

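Both short boxes sit flat in the well, at y −83.7 and −183.7, with even end gaps. The long container is next.

```bash
python3 -m creep '{"delta_pos":[[0,0,0],[0,0,0],[0,0,0]],"twist":[[0,0,0],[0,0,0],[0,0,0]],"hand":[85,85,85]}' >/dev/null
python3 nav.py .446 .300 .0045 70.5
```

```text
t 15.37 pos [0.4494 0.2937 0.0429] w 0.992 gf 0.0 F [-0.8  0.6  0.3] q7 -1.32
twist units [ 0.01 -0.02  0.03] | shift before turn [ 0.12 -0.13  0.96] | after turn [ 0.12 -0.13  0.96]
```

```bash
python3 -m creep '{"delta_pos":[[0.12,-0.13,0.2],[0,0,0.3],[0,0,0.3],[0,0,0.16],[0,0,0]],"twist":[[0,0,0.03],[0,0,0],[0,0,0],[0,0,0],[0,0,0]],"hand":[85,85,85,85,85]}' >/dev/null
python3 -m creep '{"delta_pos":[[0,0,0],[0,0,0],[0,0,0],[0,0,0],[0,0,0]],"twist":[[0,0,0],[0,0,0],[0,0,0],[0,0,0],[0,0,0]],"hand":[70,55,45,36,34]}' 40
python3 -m creep '{"delta_pos":[[0,0,0],[0,0,0]],"twist":[[0,0,0],[0,0,0]],"hand":[34,34]}' >/dev/null
python3 nav.py .446 .300 .0045 70.5
```

```text
t: 16.2
tool_pos: [0.4455, 0.2996, 0.0037]
tcp_rot: [0.0, 0.816, 0.577, 0.001]
wrist_force: [-0.7, -0.8, 4.4]
width: 0.431
gripper_force: 40.1
t 16.37 pos [0.4454 0.2996 0.0037] w 0.433 gf 40.3 F [-0.5 -0.8  5.9] q7 -1.36
twist units [ 0.01 -0.01  0.01] | shift before turn [ 0.01  0.01 -0.02] | after turn [ 0.01  0.01 -0.02]
```

```bash
python3 -m creep '{"delta_pos":[[0,0,-0.4],[0,0,-0.7],[0,0,-0.8],[0,0,-0.8],[0,0,-0.8]],"twist":[[0,0,0],[0,0,0],[0,0,0],[0,0,0],[0,0,0]],"hand":[34,34,34,34,34]}' >/dev/null
python3 -m creep '{"delta_pos":[[0,0,-0.4],[0,0,0],[0,0,0],[0,0,0],[0,0,0]],"twist":[[0,0,-0.6],[0,0,-0.7],[0,0,-0.7],[0,0,-0.7],[0,0,-0.57]],"hand":[34,34,34,34,34]}'
python3 nav.py .6255 -.134 .15 90.1
```

```text
t: 17.2
tool_pos: [0.4448, 0.2988, 0.1589]
tcp_rot: [0.0, 0.705, 0.709, -0.0]
wrist_force: [-0.2, -0.1, -1.2]
width: 0.431
gripper_force: 40.8
t 17.2 pos [0.4448 0.2988 0.1589] w 0.431 gf 40.8 F [-0.2 -0.1 -1.2] q7 -0.96
twist units [-0.    0.    0.04] | shift before turn [-10.85   4.45   0.23] | after turn [-10.83   4.5    0.22]
```

```bash
python3 -m creep '{"delta_pos":[[-0.73,0.30,0],[-0.92,0.382,0],[-0.92,0.382,0],[-0.92,0.382,0],[-0.92,0.382,0]],"twist":[[0,0,0.04],[0,0,0],[0,0,0],[0,0,0],[0,0,0]],"hand":[34,34,34,34,34]}' >/dev/null
python3 -m creep '{"delta_pos":[[-0.92,0.382,0],[-0.92,0.382,0],[-0.92,0.382,0],[-0.92,0.382,0],[-0.92,0.382,0]],"twist":[[0,0,0],[0,0,0],[0,0,0],[0,0,0],[0,0,0]],"hand":[34,34,34,34,34]}' >/dev/null
python3 -m creep '{"delta_pos":[[-0.92,0.382,0],[-0.90,0.38,0],[0,0,0.5],[0,0,0.6],[0,0,0.4]],"twist":[[0,0,0],[0,0,0],[0,0,0],[0,0,0],[0,0,0]],"hand":[34,34,34,34,34]}' >/dev/null
python3 -m creep '{"delta_pos":[[0,0,0],[0,0,0],[0,0,0],[0,0,0]],"twist":[[0,0,0],[0,0,0],[0,0,0],[0,0,0]],"hand":[34,34,34,34]}' >/dev/null
python3 nav.py .6258 -.134 .071 90.1
```

```text
t 18.78 pos [ 0.6258 -0.1338  0.1003] w 0.431 gf 40.7 F [ 0.4  0.3 -1.3] q7 -0.17
twist units [ 0.02  0.   -0.02] | shift before turn [-0.   -0.    0.73] | after turn [-0.   -0.    0.73]
```

```bash
python3 -m creep '{"delta_pos":[[0,0,0.2],[0,0,0.2],[0,0,0.2],[0,0,0],[0,0,0]],"twist":[[0,0,-0.02],[0,0,0],[0,0,0],[0,0,0],[0,0,0]],"hand":[34,34,34,34,34]}'
python3 -m creep '{"delta_pos":[[0,0,0.06],[0,0,0.05],[0,0,0],[0,0,0]],"twist":[[0,0,0],[0,0,0],[0,0,0],[0,0,0]],"hand":[34,34,34,34]}'
python3 -m creep '{"delta_pos":[[0,0,0.03],[0,0,0],[0,0,0]],"twist":[[0,0,0],[0,0,0],[0,0,0]],"hand":[34,34,34]}'
```

```text
t: 19.2
tool_pos: [0.6238, -0.1339, 0.0739]
tcp_rot: [-0.001, 0.707, 0.707, -0.001]
wrist_force: [0.3, 1.5, -1.1]
width: 0.429
gripper_force: 40.8
t: 19.53
tool_pos: [0.6251, -0.134, 0.0708]
tcp_rot: [0.0, 0.707, 0.707, 0.0]
wrist_force: [1.1, -0.5, 0.5]
width: 0.425
gripper_force: 40.9
t: 19.78
tool_pos: [0.625, -0.134, 0.0707]
tcp_rot: [0.0, 0.707, 0.707, 0.0]
wrist_force: [-1.8, -0.2, 7.3]
width: 0.433
gripper_force: 41.7
```

```bash
python3 -m creep '{"delta_pos":[[0,0,-0.03],[0,0,0],[0,0,0],[0,0,0],[0,0,-0.5]],"twist":[[0,0,0],[0,0,0],[0,0,0],[0,0,0],[0,0,0]],"hand":[34,50,70,85,85]}' >/dev/null
python3 -m creep '{"delta_pos":[[0,0,-0.9],[0,0,-0.9],[0,0,-0.3],[0,0,0],[0,0,0]],"twist":[[0,0,0],[0,0,-0.95],[0,0,-0.95],[0,0,-0.95],[0,0,-0.95]],"hand":[85,85,85,85,85]}' >/dev/null
python3 nav.py .4445 -.2896 .12 118.4
```

```text
t 20.62 pos [ 0.6258 -0.1342  0.1762] w 0.995 gf 0.0 F [-0.9  0.5 -0.3] q7 0.22
twist units [ 0.02  0.02 -0.88] | shift before turn [-1.79 -5.7   1.39] | after turn [-1.26 -5.83  1.41]
```

```bash
python3 -m creep '{"delta_pos":[[0,0,0],[-0.18,-0.83,0],[-0.18,-0.83,0],[-0.18,-0.83,0],[-0.18,-0.83,0]],"twist":[[0,0,-0.88],[0,0,0],[0,0,0],[0,0,0],[0,0,0]],"hand":[85,85,85,85,85]}' >/dev/null
python3 -m creep '{"delta_pos":[[-0.18,-0.83,0.2],[-0.18,-0.83,0.6],[-0.18,-0.83,0.8],[0,0,0.6],[0,0,0.6]],"twist":[[0,0,0],[0,0,0],[0,0,0],[0,0,0],[0,0,0]],"hand":[85,85,85,85,85]}' >/dev/null
python3 -m creep '{"delta_pos":[[0,0,0.4],[0,0,0],[0,0,0],[0,0,0],[0,0,0]],"twist":[[0,0,0],[0,0,0],[0,0,0],[0,0,0],[0,0,0]],"hand":[85,85,85,85,85]}' >/dev/null
python3 nav.py .4445 -.2896 .0045 118.4
python3 - <<'E'
from h import *
b,d=ctrl.camera("top"); W=cloud("top",d)
m=(W[...,2]>.085)&(W[...,2]<.13)&(abs(W[...,0]-.626)<.04)&(W[...,1]>-.26)&(W[...,1]<-.0)
P=W[m]; r=cv2.minAreaRect(np.float32(P[:,:2]*1000)); print(len(P),np.round(r[0],1),np.round(r[1],1),round(r[2],1),P.mean(0).round(4))
cv2.imwrite("pics/c_l.png",cv2.resize(cv2.convertScaleAbs(b[150:250,240:390],alpha=2),(800,533),interpolation=cv2.INTER_CUBIC))
E
```

```text
t 21.87 pos [ 0.4474 -0.286   0.0511] w 0.999 gf 0.0 F [ 0.4 -0.1  0.4] q7 0.47
twist units [ 0.01  0.02 -0.04] | shift before turn [-0.04 -0.11  1.17] | after turn [-0.05 -0.11  1.17]
650 [ 623.9 -132.7] [190.2  41.4] 89.8 [ 0.6221 -0.132   0.1044]
```

View pics/c_l.png

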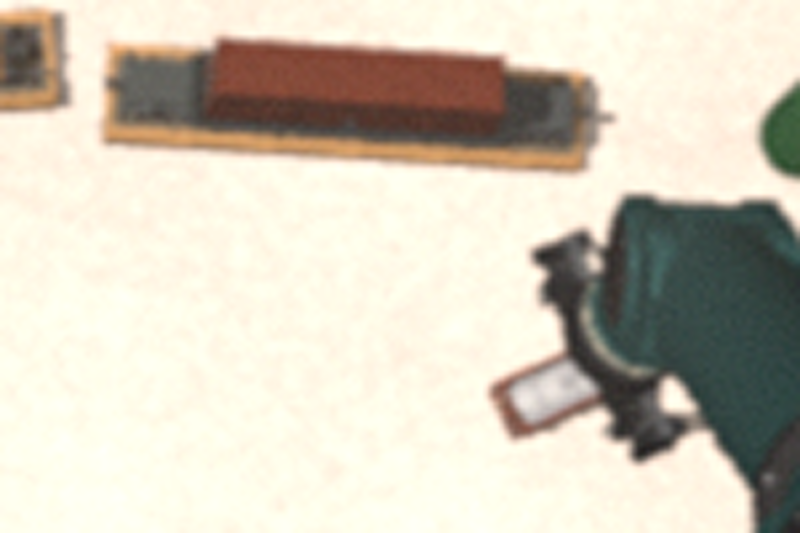

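box40 is level on the pair, about 1 mm from the middle. The gripper straddles the tank at (545,390) with a finger on each long side. Grasping it.

```bash
python3 -m creep '{"delta_pos":[[-0.05,-0.11,0.2],[0,0,0.3],[0,0,0.4],[0,0,0.25],[0,0,0]],"twist":[[0,0,-0.04],[0,0,0],[0,0,0],[0,0,0],[0,0,0]],"hand":[85,85,85,85,85]}' >/dev/null
python3 -m creep '{"delta_pos":[[0,0,0],[0,0,0],[0,0,0],[0,0,0],[0,0,0]],"twist":[[0,0,0],[0,0,0],[0,0,0],[0,0,0],[0,0,0]],"hand":[70,55,45,36,34]}' 30
python3 -m creep '{"delta_pos":[[0,0,0],[0,0,0]],"twist":[[0,0,0],[0,0,0]],"hand":[34,34]}' >/dev/null
python3 nav.py .4445 -.2896 .0045 118.4
```

```text
t: 22.75
tool_pos: [0.4439, -0.2898, 0.0047]
tcp_rot: [0.001, 0.512, 0.859, -0.0]
wrist_force: [-0.7, 0.5, 3.8]
width: 0.429
gripper_force: 29.6
t 22.92 pos [ 0.4439 -0.2898  0.0047] w 0.427 gf 29.8 F [-0.7  0.5  5.5] q7 0.42
twist units [ 0.01  0.01 -0.  ] | shift before turn [-0.    0.02  0.  ] | after turn [-0.    0.02  0.  ]
```

```bash
python3 -m creep '{"delta_pos":[[0,0,-0.4],[0,0,-0.7],[0,0,-0.8],[0,0,-0.8],[0,0,-0.8]],"twist":[[0,0,0],[0,0,0],[0,0,0],[0,0,0],[0,0,0]],"hand":[34,34,34,34,34]}' >/dev/null
python3 -m creep '{"delta_pos":[[0,0,-0.5],[0,0,-0.3],[0,0,0],[0,0,0],[0,0,0]],"twist":[[0,0,0.6],[0,0,0.7],[0,0,0.7],[0,0,0.7],[0,0,0.67]],"hand":[34,34,34,34,34]}' >/dev/null
python3 nav.py .6345 .1602 .165 98.2
```

```text
t 23.75 pos [ 0.443  -0.2896  0.1763] w 0.428 gf 30.5 F [ 0.7  0.1 -1.1] q7 0.34
twist units [ 0.    0.01 -0.04] | shift before turn [10.48  6.29  0.28] | after turn [10.45  6.34  0.28]
```

```bash
python3 -m creep '{"delta_pos":[[0.8,0.478,0],[0.87,0.528,0],[0.87,0.528,0],[0.87,0.528,0],[0.87,0.528,0]],"twist":[[0,0,-0.04],[0,0,0],[0,0,0],[0,0,0],[0,0,0]],"hand":[34,34,34,34,34]}' >/dev/null
python3 -m creep '{"delta_pos":[[0.87,0.528,0],[0.87,0.528,0],[0.87,0.528,0],[0.87,0.528,0],[0.87,0.528,0]],"twist":[[0,0,0],[0,0,0],[0,0,0],[0,0,0],[0,0,0]],"hand":[34,34,34,34,34]}' >/dev/null
python3 -m creep '{"delta_pos":[[0.87,0.528,0],[0.87,0.528,0],[0.07,0.05,0],[0,0,0.5],[0,0,0.8]],"twist":[[0,0,0],[0,0,0],[0,0,0],[0,0,0],[0,0,0]],"hand":[34,34,34,34,34]}' >/dev/null
python3 -m creep '{"delta_pos":[[0,0,0.8],[0,0,0.4],[0,0,0],[0,0,0],[0,0,0]],"twist":[[0,0,0],[0,0,0],[0,0,0],[0,0,0],[0,0,0]],"hand":[34,34,34,34,34]}' >/dev/null
python3 nav.py .6345 .1602 .0447 98.2
cat > fl.py <<'E'
from h import *
import sys
o=ctrl.get_obs()
b,d=ctrl.camera("top"); c,_=ctrl.camera("side")
u,v=proj("top",[[.62,.16,.06]])[0].astype(int); A=cv2.resize(cv2.convertScaleAbs(b[v-30:v+30,u-40:u+40],alpha=2),(400,300),interpolation=cv2.INTER_CUBIC)
u,v=proj("side",[[.6345,.16,.06]])[0].astype(int); B=cv2.resize(cv2.convertScaleAbs(c[v-30:v+30,u-40:u+40],alpha=2),(400,300),interpolation=cv2.INTER_CUBIC)
cv2.imwrite(sys.argv[1],np.hstack([A,B]))
E
python3 fl.py pics/t1.png
```

```text
t 25.42 pos [0.6341 0.1609 0.0771] w 0.428 gf 30.5 F [ 0.4  0.6 -0.3] q7 -0.55
twist units [ 0.02 -0.01  0.03] | shift before turn [-0.02  0.01  0.81] | after turn [-0.02  0.01  0.81]
```

View pics/t1.png

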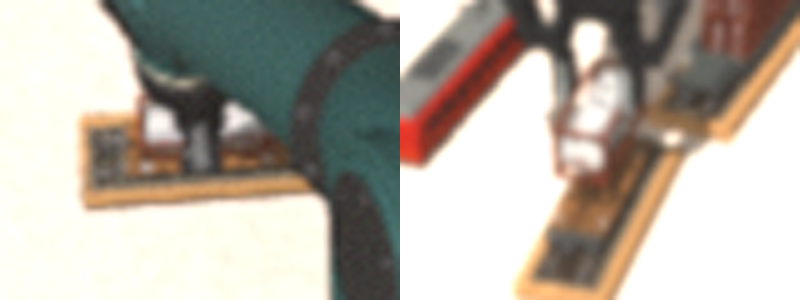

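The tank is held squarely over the flat wagon: (185,125) in the top half, (595,135) in the side half. Lowering it gently.

```bash
python3 -m creep '{"delta_pos":[[-0.02,0.01,0.2],[0,0,0.25],[0,0,0.2],[0,0,0.07],[0,0,0]],"twist":[[0,0,0.03],[0,0,0],[0,0,0],[0,0,0],[0,0,0]],"hand":[34,34,34,34,34]}'
python3 -m creep '{"delta_pos":[[0,0,0.05],[0,0,0.04],[0,0,0],[0,0,0]],"twist":[[0,0,0],[0,0,0],[0,0,0],[0,0,0]],"hand":[34,34,34,34]}'
python3 nav.py .6345 .1602 .0447 98.2
```

```text
t: 25.93
tool_pos: [0.6326, 0.1593, 0.0456]
tcp_rot: [-0.001, 0.655, 0.756, -0.001]
wrist_force: [0.0, 0.1, -0.2]
width: 0.428
gripper_force: 30.5
t: 26.27
tool_pos: [0.6339, 0.16, 0.0447]
tcp_rot: [0.0, 0.655, 0.756, -0.0]
wrist_force: [-1.4, -0.8, 5.4]
width: 0.426
gripper_force: 31.0
t 26.27 pos [0.6339 0.16   0.0447] w 0.426 gf 31.0 F [-1.4 -0.8  5.4] q7 -0.57
twist units [0.   0.01 0.  ] | shift before turn [0.   0.02 0.  ] | after turn [0.   0.02 0.  ]
```

```bash
python3 -m creep '{"delta_pos":[[0,0,-0.02],[0,0,0],[0,0,0],[0,0,0],[0,0,-0.5]],"twist":[[0,0,0],[0,0,0],[0,0,0],[0,0,0],[0,0,0]],"hand":[34,50,70,85,85]}' >/dev/null
python3 -m creep '{"delta_pos":[[0,0,-0.9],[0,0,-0.9],[0,0,-0.9],[0.7,-0.5,0],[0.9,-0.3,0]],"twist":[[0,0,0],[0,0,0],[0,0,0],[0,0,0],[0,0,0]],"hand":[85,85,85,85,85]}' >/dev/null
python3 -m creep '{"delta_pos":[[-0.9,-0.3,0],[-0.9,-0.7,0],[-0.7,-0.9,0],[0,-0.9,0],[0,-0.5,0]],"twist":[[0,0,0],[0,0,0],[0,0,0],[0,0,0],[0,0,0]],"hand":[85,85,85,85,85]}'
python3 -m creep '{"delta_pos":[[0.9,0,-0.5],[0.9,0,-0.5],[0.9,0,0],[0.9,0,0],[0.9,0,0]],"twist":[[0,0,0],[0,0,0],[0,0,0],[0,0,0],[0,0,0]],"hand":[85,85,85,85,85]}'
python3 -m creep '{"delta_pos":[[0.9,0,0],[0.5,0,0],[0,0,0],[0,0,0],[0,0,0]],"twist":[[0,0,0],[0,0,0],[0,0,0],[0,0,0],[0,0,0]],"hand":[85,85,85,85,85]}'
python3 fl.py pics/t2.png
python3 - <<'E'
from h import *
b,d=ctrl.camera("top"); W=cloud("top",d)
for n,c,zl,zh,s in [("tank",(.634,.16),.06,.1,.07),("box40",(.626,-.134),.085,.13,.12),("loco",(.8,.09),.03,.1,.2)]:
    m=(W[...,2]>zl)&(W[...,2]<zh)&(abs(W[...,0]-c[0])<.045)&(abs(W[...,1]-c[1])<s)
    P=W[m]; r=cv2.minAreaRect(np.float32(P[:,:2]*1000)); print(n,len(P),np.round(r[0],1),np.round(r[1],1),round(r[2],1),P.mean(0).round(4))
E
```

```text
t: 27.52
tool_pos: [0.4768, 0.1036, 0.1715]
tcp_rot: [-0.001, 0.656, 0.755, -0.003]
wrist_force: [-0.2, -0.1, 1.0]
width: 0.997
gripper_force: 0.0
t: 27.93
tool_pos: [0.4555, 0.2867, 0.213]
tcp_rot: [0.0, 0.655, 0.756, 0.001]
wrist_force: [0.7, -0.0, 0.5]
width: 0.996
gripper_force: 0.0
t: 28.35
tool_pos: [0.4477, 0.3393, 0.2119]
tcp_rot: [0.0, 0.655, 0.756, -0.001]
wrist_force: [0.0, -0.5, 0.3]
width: 0.998
gripper_force: 0.0
tank 262 [634.  158.3] [40.7 93.9] 7.3 [0.6323 0.1589 0.0754]
box40 650 [ 624.5 -132.8] [190.1  41.9] 89.9 [ 0.6222 -0.1324  0.1044]
loco 706 [810.2  57.9] [ 48.6 205. ] 1.3 [0.8055 0.0577 0.0525]
```

View pics/t2.png

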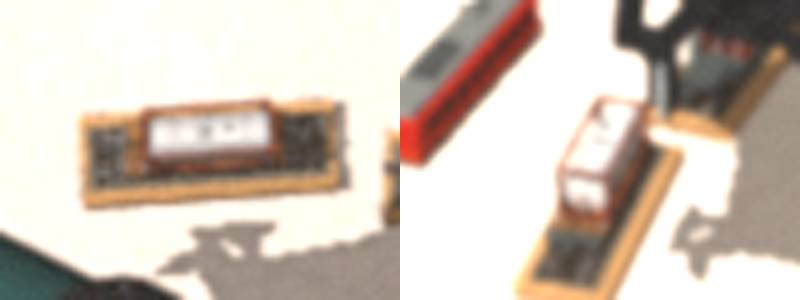

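Run:
```python
from h import *
b,d=ctrl.camera("top"); s=12
u0,v0=200,148; A=cv2.resize(cv2.convertScaleAbs(b[v0:v0+30,u0:u0+56],alpha=2),None,fx=s,fy=s,interpolation=cv2.INTER_CUBIC)
o=cv2.imread("pics/top0.png"); B=cv2.resize(cv2.convertScaleAbs(o[v0:v0+20,u0:u0+56],alpha=2),None,fx=s,fy=s,interpolation=cv2.INTER_CUBIC)
def box(c,yaw,L,w,z):
    a=np.array([np.cos(yaw),np.sin(yaw)]);n=np.array([-a[1],a[0]])
    P=[[*(np.array(c)+i*L/2*a+j*w/2*n),z] for i,j in((1,1),(1,-1),(-1,-1),(-1,1))]
    return np.round((proj("top",P)-[u0,v0]+.5)*s-.5).astype(np.int32)
y=np.radians(98.2);c=(.6344,.1602)
cv2.polylines(A,[box(c,y,.0945,.038,.08)],1,(255,0,0),1)
for I in(A,B): cv2.polylines(I,[box(c,y,.118,.042,.04)],1,(0,255,0),1)
cv2.imwrite("pics/ov.png",np.vstack([A,B])[:600])
```

```text
(no output)
```

View pics/ov.png

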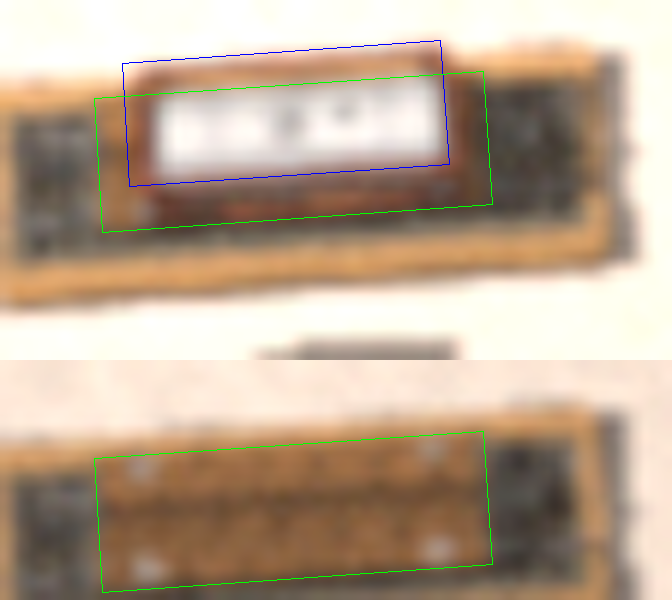

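The overlay shows the tank about 3 mm short along the wagon, toward −y: the left corner pad at (143,212) is still exposed. It is square across the wagon. I'll regrasp and shift it 2.8 mm along.

```bash
python3 nav.py .634 .160 .12 98.2
python3 -m creep '{"delta_pos":[[-0.9,0.8,0],[-0.95,0.95,0],[-0.95,0.95,0],[-0.95,0.95,0],[-0.2,0.52,0]],"twist":[[0,0,0],[0,0,0],[0,0,0],[0,0,0],[0,0,0]],"hand":[85,85,85,85,85]}' >/dev/null
python3 -m creep '{"delta_pos":[[0,0,0.4],[0,0,0.8],[0,0,0.4],[0,0,0],[0,0,0]],"twist":[[0,0,0],[0,0,0],[0,0,0],[0,0,0],[0,0,0]],"hand":[85,85,85,85,85]}' >/dev/null
python3 -m creep '{"delta_pos":[[0,0,0],[0,0,0],[0,0,0]],"twist":[[0,0,0],[0,0,0],[0,0,0]],"hand":[85,85,85]}' >/dev/null
python3 nav.py .634 .160 .0455 98.2
```

```text
t 28.55 pos [0.4482 0.3388 0.2121] w 0.995 gf 0.0 F [-0.2 -0.4  0.1] q7 -0.89
twist units [-0.    0.01 -0.02] | shift before turn [-5.07  3.97  2.31] | after turn [-5.09  3.96  2.3 ]
t 29.63 pos [0.6022 0.2345 0.15  ] w 0.995 gf 0.0 F [ 0.1 -0.2 -0.3] q7 -0.64
twist units [ 0.03 -0.01  0.  ] | shift before turn [-1.96  0.51  2.61] | after turn [-1.96  0.52  2.61]
```

```bash
python3 -m creep '{"delta_pos":[[-0.7,0.2,0],[-0.7,0.2,0],[-0.56,0.12,0],[0,0,0],[0,0,0]],"twist":[[0,0,0],[0,0,0],[0,0,0],[0,0,0],[0,0,0]],"hand":[85,85,85,85,85]}' >/dev/null
python3 -m creep '{"delta_pos":[[0,0,0.5],[0,0,0.7],[0,0,0.6],[0,0,0.3],[0,0,0]],"twist":[[0,0,0],[0,0,0],[0,0,0],[0,0,0],[0,0,0]],"hand":[85,85,85,85,85]}' >/dev/null
python3 -m creep '{"delta_pos":[[0,0,0],[0,0,0],[0,0,0]],"twist":[[0,0,0],[0,0,0],[0,0,0]],"hand":[85,85,85]}' >/dev/null
python3 nav.py .634 .160 .0455 98.2
```

```text
t 30.72 pos [0.6343 0.1603 0.0661] w 0.998 gf 0.0 F [ 0.1 -0.4 -0.7] q7 -0.58
twist units [ 0.03 -0.01  0.01] | shift before turn [-0.01 -0.01  0.52] | after turn [-0.01 -0.01  0.52]
```

Lower, grip, lift 5 mm, shift along.

```bash
python3 -m creep '{"delta_pos":[[0,0,0.2],[0,0,0.2],[0,0,0.1],[0,0,0],[0,0,0]],"twist":[[0,0,0],[0,0,0],[0,0,0],[0,0,0],[0,0,0]],"hand":[85,85,85,70,55]}'
python3 -m creep '{"delta_pos":[[0,0,0],[0,0,0],[0,0,0],[0,0,0]],"twist":[[0,0,0],[0,0,0],[0,0,0],[0,0,0]],"hand":[45,38,34,34]}' 30
python3 -m creep '{"delta_pos":[[0,0,-0.12],[0.07,0,0],[0,0,0],[0,0,0],[0,0,0]],"twist":[[0,0,0],[0,0,0],[0,0,0],[0,0,0],[0,0,0]],"hand":[34,34,34,34,34]}'
python3 nav.py .634 .1630 .0455 98.2
```

```text
t: 31.13
tool_pos: [0.6326, 0.1591, 0.0437]
tcp_rot: [-0.0, 0.655, 0.756, -0.001]
wrist_force: [0.6, -0.2, -0.3]
width: 0.744
gripper_force: 0.0
t: 31.47
tool_pos: [0.6334, 0.1595, 0.0447]
tcp_rot: [0.0, 0.655, 0.756, 0.0]
wrist_force: [-0.7, -0.3, 1.5]
width: 0.432
gripper_force: 30.0
t: 31.88
tool_pos: [0.6324, 0.1621, 0.049]
tcp_rot: [-0.0, 0.655, 0.756, -0.0]
wrist_force: [0.7, 0.1, 0.3]
width: 0.429
gripper_force: 30.1
t 31.88 pos [0.6324 0.1621 0.049 ] w 0.429 gf 30.1 F [0.7 0.1 0.3] q7 -0.59
twist units [-0.  0.  0.] | shift before turn [0.02 0.04 0.09] | after turn [0.02 0.04 0.09]
```

```bash
python3 -m creep '{"delta_pos":[[0,0.03,0],[0,0,0.06],[0,0,0.06],[0,0,0],[0,0,0]],"twist":[[0,0,0],[0,0,0],[0,0,0],[0,0,0],[0,0,0]],"hand":[34,34,34,34,34]}'
python3 -m creep '{"delta_pos":[[0,0,0.02],[0,0,0],[0,0,0]],"twist":[[0,0,0],[0,0,0],[0,0,0]],"hand":[34,34,34]}'
```

```text
t: 32.3
tool_pos: [0.6342, 0.1622, 0.0447]
tcp_rot: [0.0, 0.655, 0.756, 0.0]
wrist_force: [-0.2, -0.8, 4.1]
width: 0.43
gripper_force: 30.4
t: 32.55
tool_pos: [0.6343, 0.1622, 0.0446]
tcp_rot: [0.0, 0.655, 0.756, 0.0]
wrist_force: [-0.4, -1.1, 7.8]
width: 0.427
gripper_force: 30.8
```

```bash
python3 -m creep '{"delta_pos":[[0,0,-0.02],[0,0,0],[0,0,0],[0,0,0],[0,0,-0.5]],"twist":[[0,0,0],[0,0,0],[0,0,0],[0,0,0],[0,0,0]],"hand":[34,50,70,85,85]}' >/dev/null
python3 -m creep '{"delta_pos":[[0,0,-0.9],[0,0,-0.9],[0,0,-0.9],[0.5,-0.8,0],[0.5,-0.8,0]],"twist":[[0,0,0],[0,0,0],[0,0,0],[0,0,0],[0,0,0]],"hand":[85,85,85,85,85]}' >/dev/null
python3 -m creep '{"delta_pos":[[0.5,-0.8,0],[0.5,-0.8,0],[0.6,-0.7,0],[0.9,0,0],[0.9,0,0]],"twist":[[0,0,0],[0,0,0],[0,0,0],[0,0,0],[0,0,0]],"hand":[85,85,85,85,85]}' >/dev/null
python3 -m creep '{"delta_pos":[[0,0,0],[0,0,0],[0,0,0],[0,0,0],[0,0,0]],"twist":[[0,0,0],[0,0,0],[0,0,0],[0,0,0],[0,0,0]],"hand":[85,85,85,85,85]}'
python3 - <<'E'
from h import *
b,d=ctrl.camera("top"); W=cloud("top",d); s=12
for n,c,zl,zh,sz in [("tank",(.634,.16),.06,.1,.07),("box40",(.626,-.134),.085,.13,.12),("loco",(.8,.06),.03,.1,.2)]:
    m=(W[...,2]>zl)&(W[...,2]<zh)&(abs(W[...,0]-c[0])<.045)&(abs(W[...,1]-c[1])<sz)
    P=W[m]; r=cv2.minAreaRect(np.float32(P[:,:2]*1000)); print(n,len(P),np.round(r[0],1),np.round(r[1],1),round(r[2],1),P.mean(0).round(4))
u0,v0=200,148; A=cv2.resize(cv2.convertScaleAbs(b[v0:v0+30,u0:u0+56],alpha=2),None,fx=s,fy=s,interpolation=cv2.INTER_CUBIC)
def box(c,yaw,L,w,z):
    a=np.array([np.cos(yaw),np.sin(yaw)]);n=np.array([-a[1],a[0]])
    P=[[*(np.array(c)+i*L/2*a+j*w/2*n),z] for i,j in((1,1),(1,-1),(-1,-1),(-1,1))]
    return np.round((proj("top",P)-[u0,v0]+.5)*s-.5).astype(np.int32)
y=np.radians(98.2);c=(.634,.1605)
cv2.polylines(A,[box(c,y,.0945,.038,.08)],1,(255,0,0),1)
cv2.polylines(A,[box(c,y,.118,.042,.04)],1,(0,255,0),1)
cv2.imwrite("pics/ov2.png",A)
E
```

```text
t: 34.22
tool_pos: [0.4548, 0.3123, 0.1719]
tcp_rot: [0.0, 0.656, 0.755, -0.001]
wrist_force: [0.1, -0.1, 0.1]
width: 0.995
gripper_force: 0.0
tank 264 [633.7 161.2] [40.5 94.5] 8.1 [0.632  0.1604 0.0758]
box40 647 [ 624.4 -132.6] [190.   41.6] 89.8 [ 0.6223 -0.1319  0.1042]
loco 704 [809.4  57.6] [ 48.8 204.6] 1.3 [0.8054 0.0575 0.0526]
```

View pics/ov2.png

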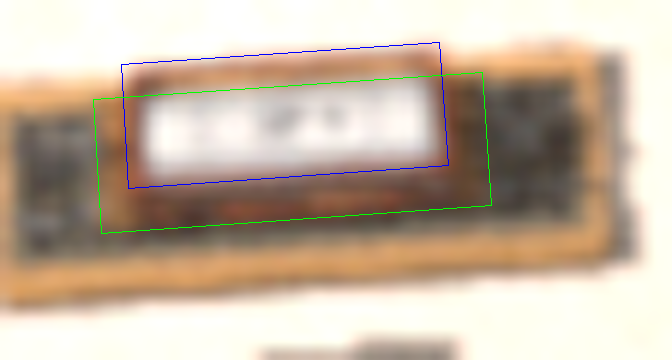

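The tank now fills the expected outline, with the pads covered and centred to about 1 mm. box40 is within about 1 mm of the wagon middle. Handing in.

```bash
python3 -c "
from station import ctrl
print(ctrl.hand_in())"
```

```text
the job is handed in; nothing more can be done
None
```

I handed the job in at about 34 s: both short boxes are seated in the well wagon with box40 on top and the tank container is on the flat wagon, each about 1 mm from centre by the top camera; the arm never went near the loco or bottle, though I did not re-measure the bottle.

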